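# Park the slab guide strip behind the bench dog

### The job

Park the loose wooden guide strip in its bay by pushing it with the fingertips: push it so that one end goes in at an angle behind the steel post, then push the other end in until the strip lies flat along the bay's back fence, between the two cheeks. It must stay down on the bench all the time: do not pick it up. Leave the pots, bowl, cup, rib and tile where they are, and finish with the hand clear.

Things in the scene. Friction and masses are not known exactly. Their poses are not given: they have to be found in the camera images.
- bay: Brown wooden bay fixed to the bench, no floor. Origin at bench level, mid-length on the back fence's inner face; x points into the fence (away from the open front), y along it (left as seen from the front), z up. Fence 336 mm long, 18 thick. Cheeks at both ends: inner faces at y = +150 and -150 mm, 18 thick, reaching forward to x = -60 mm. All 32 mm high.
- post: Round steel bench dog (post), 19 mm in diameter, 45 mm high, fixed in the bench before the bay. Origin on its axis at bench level, axes parallel to the bay's. In the bay's frame it stands at x = -75 mm and y = -80 or +80 mm (the side varies), leaving 65 mm free between it and the fence. The brass ring round its foot is flush.
- hole: The other dog hole, empty: a flush black disc with a brass rim, 29 mm across, at x = -75 mm and the other of y = +80 or -80 mm in the bay's frame. Nothing stands there.
- strip_middle (a point): Centre of the guide strip, 11 mm over the bench. The strip is a loose straight bar of pale wood, 24 mm (its x) by 240 mm (its y) by 22 mm high, about 0.14 kg, a blue band near each end. It lies on the bench before the bay. Both ends and both long sides are alike; it may go in either way round. It slides with dry friction.
- strip_end_a (a point): Centre of the strip's end face at its +y end, 11 mm over the bench, 120 mm from the middle.
- strip_end_b (a point): Centre of the strip's end face at its -y end, 11 mm over the bench, 120 mm from the middle.
- orange_pot: Loose orange glaze pot with white lid, 53 mm across and 61 mm high, bystander. Origin under its centre.
- green_bowl: Loose green bowl, 96 mm across and 46 mm high, bystander. Origin under its centre.
- pale_cup: Loose pale grey-green cup, 66 mm across and 66 mm high, bystander. Origin under its centre.
- wood_rib: Loose flat wooden rib, 40x100x8 mm, its length along its y, bystander. Origin under its centre.
- olive_tile: Loose olive-green test tile, 60x44x12 mm, bystander. Origin under its centre.
- strip: The same guide strip; origin at the centre of its underside, axes as told under its middle.

How it is judged (in metres and radians):
On the way:
1. one end of the strip is behind the post and past it towards the near cheek, while the other end is still outside the bay's open front (((((y of post in the frame of bay below 0 m and y of strip_end_a in the frame of post below 0 m) or (y of post in the frame of bay above 0 m and y of strip_end_a in the frame of post above 0 m)) and x of strip_end_a in the frame of post above 0.012 m and y of strip_end_a in the frame of bay between -0.152 and 0.152 m and x of strip_end_b in the frame of bay below -0.06 m) or (((y of post in the frame of bay below 0 m and y of strip_end_b in the frame of post below 0 m) or (y of post in the frame of bay above 0 m and y of strip_end_b in the frame of post above 0 m)) and x of strip_end_b in the frame of post above 0.012 m and y of strip_end_b in the frame of bay between -0.152 and 0.152 m and x of strip_end_a in the frame of bay below -0.06 m))).
At the end, for the whole second after the job is handed in: The strip lies flat on the bench and at rest inside the bay, between the cheeks and behind the post, its back side within 8 mm of the fence at both ends (x of strip_end_a in the frame of bay between -0.02 and -0.006 m and y of strip_end_a in the frame of bay between -0.154 and 0.154 m and height (world z) of each of strip_end_a, strip_end_b below 0.018 m and x of strip_end_b in the frame of bay between -0.02 and -0.006 m and y of strip_end_b in the frame of bay between -0.154 and 0.154 m and linear speed of strip below 0.01 m/s); the robot touches nothing.
It fails at once if the strip is lifted: its middle or an end more than 14 mm off the bench (height (world z) of any of strip_middle, strip_end_a, strip_end_b above 0.025 m).
It fails at once if a bystander (pot, bowl, cup, rib or tile) is displaced by more than 15 mm (distance of any of orange_pot, green_bowl, pale_cup, wood_rib, olive_tile from where it was at the start of the episode above 0.015 m).
It also fails if it takes over 69 s, if anything falls off the work surface, if the arm or the gripper's body presses on something with over 40 N, if the wrist force passes 120 N, or if a joint passes its speed limit or range.

### The arm

A 6-joint arm with a two-finger parallel gripper is mounted at the origin on the work surface; the furniture and walls round the work are solid. World frame = base frame: x ahead of the robot, y to its left, z up, the work surface at z = 0. Lengths are in mm, angles in degrees, forces in N, time in s.
With the tool pointing down it reaches from about 275 to 825 mm from the base axis. Payload 5.2 kg.
Tool frame: the origin (TCP) lies midway between the tips of the shut fingers; the grasp point (between the pads) lies 19 mm behind it (tcp_to_grasp is the distance from the TCP to the grasp point, in mm); z points along the fingers, y is the line along which they close (so a half turn about z gives the same grasp; the last joint's range is limited). The gripper opens to 93 mm and grips with 3 to 60 N. Pads are 15 mm wide; open, the fingers measure 128 mm over their backs; the gripper's body (75 mm by 188 mm) begins 65 mm behind the grasp point.
Start: joints at [-80.203, 14.817, 87.949, -0, 77.235, -11.62], TCP at [200.856, -512.017, 218.653] pointing down, gripper open.
Joint ranges: [-179.93, 179.93], [-52.35, 119.4], [10.71, 147.94], [-69.91, 249.91], [12.55, 155.21], [-178.61, 178.61]. Speed limits (degrees/s): [147.25, 147.25, 180, 180, 180, 180].

### API

Orientations are given as a 3x3 rotation matrix whose columns are the frame's x, y, z axes.
In Python, from station import * gives the robot as it stands. The module is installed in compiled form; this text tells all that it offers.
- The arm moves only by the tool servo_tool, never from a script. Its argument "motion" is a list of rows, each an object of numbers: "rx", "ry", "rz": the turn, a rotation vector about the tool's x, y, z in degrees; "tx", "ty", "tz": the shift along the tool's x, y, z in mm; "fingers": the closure, from 0 (fully open) to 1 (shut). In form: [{"rx": .., "ry": .., "rz": .., "tx": .., "ty": .., "tz": .., "fingers": ..}, ...]. A call has 1 to 5 rows; each row is the pose to reach, as a shift and turn from the pose commanded when the call began, along the tool's axes at that moment; what a row does not reach only later rows make up. A row lasts 1/10 s, in which the tool goes at most 50 mm and 8.59 degrees, less where a joint would pass 70% of its speed; a pose out of reach is approached as far as the arm can. A call with a gripper value outside its range is refused whole. The fingers move at their own pace and stop on an object; "force" is the grip in N (left out, the last holds). Time passes only in rows, so rows that repeat a pose let the fingers close. It gives the time, the measured TCP pose, the force, the opening and the grip force at its end, in the units of the state.
- state(): the state, without advancing time (a new reading comes with each control period).
- read_camera(name): name is "side" or "top"; returns the picture (400x640x3 uint8, red, green, blue); there is no depth.
- camera_params(name): a dict with "intrinsics" (3x3 intrinsics, pixels), "R" (3x3) and "t" (3): a world point X has camera coordinates R X + t. Camera axes: x right, y down, z forward; pixel columns grow to the right and rows downward; lengths in mm; the calibration is good to about 2 mm. A picture is of the moment at which its call begins. camera_params takes no time and is no camera call.
- job_done(): hands the job in; it is judged then, once.
The state is a dict: "time_s": time; "joints": joint angles; "qd": joint speeds; "tau": joint torques, N m; "tcp_pos": TCP position; "tool_rot": TCP orientation; "wrist_force": force on the tool from outside, world axes, zero at the start; "wrist_torque": the same for the moment, N m; "opening": finger opening in mm; "grip_force": force on a finger pad.
Only numpy, scipy, OpenCV 4.12 (cv2) and the standard library are available. Lean on these libraries where they do the work, as an engineer would, in place of code of your own. Each camera call takes 0.05 s, during which the arm holds its last target. There are 200 camera calls.

## Working session

There is one attempt and no reset: what is moved stays moved. The work goes in short steps, Python scripts to look and compute and a tool call to move; the robot and the scene stay as the last step left them, time stands still between calls to the robot, and variables do not carry over. Pictures are saved under pics/ and viewed, at most 10 in all, crops included, and the job is handed in when it is done.

Besides the shell and the picture viewer there is one more tool, called by a JSON object that holds its "name" and its "arguments". servo_tool: Moves the arm, as the interface text tells. Its arguments: {"type":"object","properties":{"motion":{"type":"array","items":{"type":"object","properties":{"rx":{"type":"number"},"ry":{"type":"number"},"rz":{"type":"number"},"tx":{"type":"number"},"ty":{"type":"number"},"tz":{"type":"number"},"fingers":{"type":"number"}}}},"force":{"type":"number"}},"required":["motion"]}

```bash
mkdir -p pics; python3 - <<'E'
from station import *
import cv2
for n in("top","side"):
    cv2.imwrite(f"pics/{n}0.png",read_camera(n)[:,:,::-1]); p=camera_params(n); print(n,p)
s=state();print(s["time_s"],s["tcp_pos"],s["tool_rot"],s["opening"])
E
```

```text
top {'intrinsics': array([[469.46145228,   0.        , 323.39154789],
       [  0.        , 469.46145228, 200.58369954],
       [  0.        ,   0.        ,   1.        ]]), 'R': array([[ 0.0205121 , -0.99954365,  0.02217544],
       [-0.99090924, -0.02327457, -0.13250348],
       [ 0.13295913, -0.01925592, -0.99093445]]), 't': array([ -37.33288493,  502.31465277, 1361.6992714 ])}
side {'intrinsics': array([[422.06825103,   0.        , 315.33852697],
       [  0.        , 422.06825103, 197.90549296],
       [  0.        ,   0.        ,   1.        ]]), 'R': array([[-0.98164989, -0.19025656, -0.01288183],
       [-0.06780089,  0.41136873, -0.90894379],
       [ 0.1782317 , -0.89139117, -0.41671963]]), 't': array([ 517.28102459,   83.63344112, 1054.82395709])}
0.1 [ 200.78554064 -511.53930087  217.93733614] [[ 9.30932505e-01  3.65191177e-01 -2.75398532e-04]
 [ 3.65191154e-01 -9.30931287e-01  1.53617477e-03]
 [ 3.04620364e-04 -1.53064814e-03 -9.99998782e-01]] 92.93540337855777
```

View pics/top0.png

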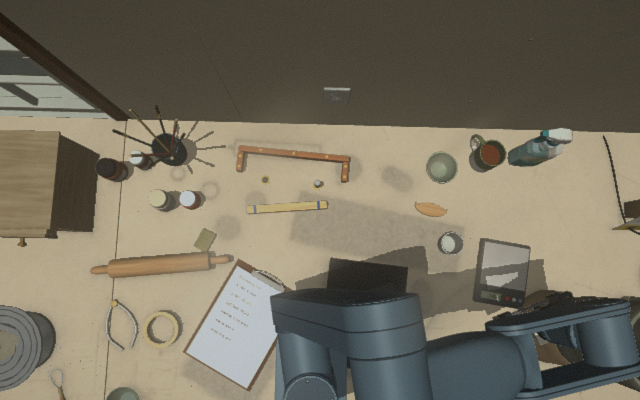

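View pics/side0.png

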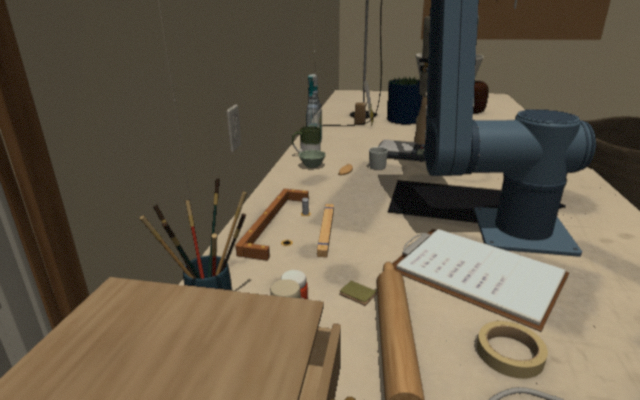

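The top view shows the bay at about (240-350, 150-180), the post at (318,183), the hole at (265,180) and the strip from (247,210) to (328,204). Next I'll measure these with masks.

```bash
cat >h.py <<'E'
from station import *
import cv2, numpy as np
P=camera_params("top");K,R,T=P["intrinsics"],P["R"],np.array(P["t"])
def ray(uv,z):
    d=R.T@np.linalg.inv(K)@np.array([uv[0],uv[1],1.]);c=-R.T@T
    return (c+d*(z-c[2])/d[2])[:2]
def pix(X): 
    q=K@(R@np.array(X,float)+T); return q[:2]/q[2]
def big(m):
    c,_=cv2.findContours(m.astype(np.uint8),cv2.RETR_EXTERNAL,cv2.CHAIN_APPROX_NONE)
    return max(c,key=cv2.contourArea)
def strip(img,z=22):
    hsv=cv2.cvtColor(img,cv2.COLOR_RGB2HSV).astype(int);H,S,V=hsv[...,0],hsv[...,1],hsv[...,2]
    m=(H>15)&(H<30)&(S>95)&(V>150); m[:,:228]=0;m[:,370:]=0;m[:150]=0;m[240:]=0
    m=cv2.morphologyEx(m.astype(np.uint8),cv2.MORPH_CLOSE,np.ones((5,5)))
    ys,xs=np.nonzero(cv2.drawContours(np.zeros_like(m),[big(m)],-1,1,-1))
    p=np.array([ray(q,z) for q in zip(xs,ys)]);c=p.mean(0);w,v=np.linalg.eigh(np.cov((p-c).T));d=v[:,1]
    if d[1]<0:d=-d
    t=(p-c)@d;n=(p-c)@np.array([d[1],-d[0]])
    c=c+d*(t.max()+t.min())/2
    return c,d,(np.ptp(t),np.ptp(n)),m
E
python3 - <<'E'
from h import *
img=read_camera("top");c,d,e,m=strip(img);print("strip",c,d,e,np.degrees(np.arctan2(-d[0],d[1])))
hsv=cv2.cvtColor(img,cv2.COLOR_RGB2HSV).astype(int);H,S,V=hsv[...,0],hsv[...,1],hsv[...,2]
b=((H<13)&(S>110)&(V>90));b[:,:225]=0;b[:,365:]=0;b[:135]=0;b[190:]=0
r=cv2.minAreaRect(big(b));print([ray(q,32).round(1) for q in cv2.boxPoints(r)],r)
o=img.copy();o[b]=[255,0,255];o[m>0]=[0,255,0]
a=np.hstack if 0 else np.vstack
cr=lambda i:cv2.resize(i[130:225,225:365],None,fx=5,fy=5,interpolation=cv2.INTER_NEAREST)[:,:,::-1]
A=cr(img);B=cr(o);cv2.imwrite("pics/c1.png",cv2.resize(np.vstack([A,B]),(440,598)) if 0 else A);cv2.imwrite("pics/c2.png",B)
E
```

```text
strip [485.03000827  53.43226964] [-0.11415716  0.9934627 ] (np.float64(177.50338511947777), np.float64(22.920165872236208)) 6.555013532669215
[array([638.4, -56.2]), array([641.7, -62.1]), array([636.8, -64.6]), array([633.6, -58.7])] ((335.60003662109375, 156.70001220703125), (1.7888542413711548, 2.2360680103302), 63.43495178222656)
```

View pics/c1.png

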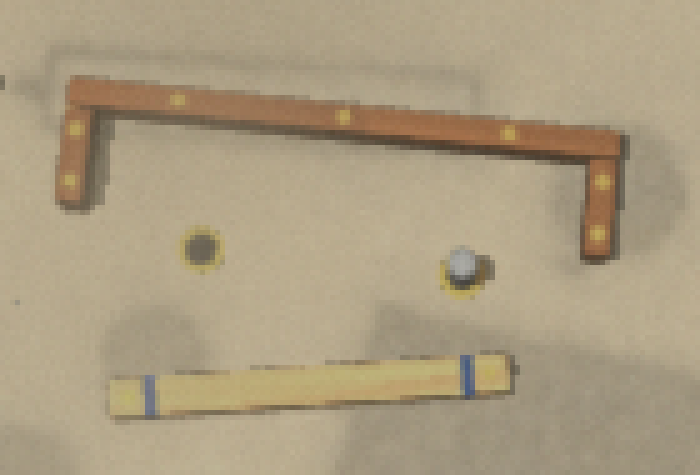

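View pics/c2.png

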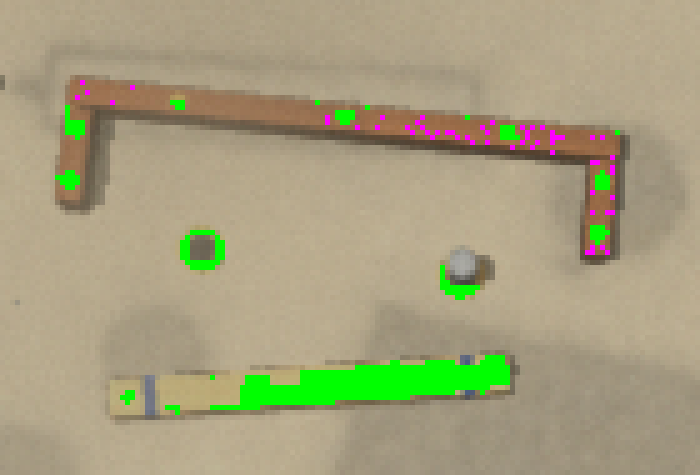

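The crops show the strip's blue bands clearly at crop (150,395) and (467,377), so those make a good tracker. I'll pick the fixed features by hand: outer bay corners (70,77) and (622,134), hole (202,249), post top (462,263).

```bash
cat >>h.py <<'E'
def bands(img,z=22):
    I=img.astype(int);m=((I[...,2]-I[...,0])>15)&(I[...,2]>70);m[:,:215]=0;m[:,380:]=0;m[:140]=0;m[250:]=0
    n,l,st,ce=cv2.connectedComponentsWithStats(m.astype(np.uint8),connectivity=8)
    return [(st[i,4],ce[i].round(1),ray(ce[i],z).round(1)) for i in range(1,n) if st[i,4]>5]
E
python3 - <<'E'
from h import *
img=read_camera("top")
f=lambda u,v,z:ray((225+u/5-.5+.0,130+v/5-.5),z)
for n,q in dict(BL=(70,77,32),BR=(622,134,32),hole=(202,249,0),post=(462,263,45),postfoot=(461,276,0),CL=(72,208,32),CR=(596,260,32),s1=(108,378,22),s2=(512,352,22),s3=(512,390,22),s4=(110,417,22)).items(): print(n,f(*q).round(1))
for b in bands(img): print(b)
h=f(202,249,0);p=f(462,263,45);d=(h-p);print(np.linalg.norm(d),np.degrees(np.arctan2(d[0],d[1])))
E
```

```text
BL [666.4 232.9]
BR [ 639.9 -100.5]
hole [569.  153.1]
post [556.3  -5.7]
postfoot [556.1  -5.5]
CL [586.2 228.1]
CR [562.4 -86. ]
s1 [485.6 203.8]
s2 [506.9 -37. ]
s3 [484.  -37.4]
s4 [462.2 201.6]
(np.int32(14), array([318. , 204.5]), array([492.4, -10.6]))
(np.int32(10), array([254.3, 209.6]), array([472.7, 178.9]))
159.31484730209505 4.549835130921673
```

```bash
cat >>h.py <<'E'
B0=np.array([636.3,67.7]);A=np.radians(4.55)
EX=np.array([np.cos(A),-np.sin(A)]);EY=np.array([np.sin(A),np.cos(A)])
b2w=lambda x,y:B0+x*EX+y*EY
w2b=lambda w:np.array([(w-B0)@EX,(w-B0)@EY])
def go(x,y,z,yaw):
    "tool shift/turn to world x,y,z with tool x axis at yaw deg"
    s=state();Rt=np.array(s["tool_rot"]);p=np.array(s["tcp_pos"])
    y0=np.degrees(np.arctan2(Rt[1,0],Rt[0,0]))
    print(f"t={s['time_s']:.1f} p={p.round(1)} yaw={y0:.1f} ap={s['opening']:.0f} -> t",(Rt.T@(np.array([x,y,z])-p)).round(1),"rz",round(y0-yaw,1))
def pose(img=None):
    "strip pose in bay frame from bands"
    bs=sorted(bands(read_camera("top") if img is None else img),key=lambda b:-b[0])
    for b in bs: print(b)
    if len(bs)<2:return
    q=sorted([b[2] for b in bs[:2]],key=lambda q:q[1]);l,r=w2b(q[1]),w2b(q[0])
    c=(l+r)/2;d=(l-r)/np.linalg.norm(l-r)
    print("sep",np.linalg.norm(l-r).round(1),"centre",c.round(1),"th",np.degrees(np.arctan2(-d[0],d[1])).round(1),"a",(c+120*d).round(1),"b",(c-120*d).round(1))
E
python3 - <<'E'
from h import *
go(497,-66,60,5); pose(); print(ray((205,240),12),ray((190,195),61))
E
```

```text
t=0.2 p=[ 200.8 -511.7  218.1] yaw=21.4 ap=93 -> t [ 438.5 -306.6  158.6] rz 16.4
(np.int32(14), array([318. , 204.5]), array([492.4, -10.6]))
(np.int32(9), array([254.2, 209.6]), array([472.8, 179.1]))
sep 190.7 centre [-154.5    4.3] th 10.4 a [-176.3  122.3] b [-132.8 -113.7]
[379.62381619 322.43295943] [506.61964115 361.47269613]
```

{"name": "servo_tool", "arguments": {"motion": [{"tx": 40,"ty": -28,"tz": 14,"rz": 4,"fingers": 1},{"tx": 80,"ty": -56,"tz": 28,"rz": 8,"fingers": 1},{"tx": 120,"ty": -84,"tz": 42,"rz": 12,"fingers": 1},{"tx": 160,"ty": -112,"tz": 56,"rz": 16,"fingers": 1},{"tx": 200,"ty": -140,"tz": 70,"rz": 16,"fingers": 1}]}}

```text
invalid input
```

```bash
python3 -c "
from h import *
go(497,-66,60,5)"
```

```text
t=0.2 p=[ 200.8 -511.8  218.3] yaw=21.4 ap=93 -> t [ 438.5 -306.7  158.6] rz 16.4
```

{"name": "servo_tool", "arguments": {"motion": [{"rx": 0,"ry": 0,"rz": 4,"tx": 40,"ty": -28,"tz": 14,"fingers": 1},{"rx": 0,"ry": 0,"rz": 8,"tx": 80,"ty": -56,"tz": 28,"fingers": 1},{"rx": 0,"ry": 0,"rz": 12,"tx": 120,"ty": -84,"tz": 42,"fingers": 1},{"rx": 0,"ry": 0,"rz": 16,"tx": 160,"ty": -112,"tz": 56,"fingers": 1},{"rx": 0,"ry": 0,"rz": 16,"tx": 200,"ty": -140,"tz": 70,"fingers": 1}], "force": 20}}

```text
time_s: 0.75
tcp_pos: [334.5, -310.2, 149.3]
tool_rot: [[0.996, 0.092, 0.0], [0.092, -0.996, -0.0], [0.0, 0.0, -1.0]]
wrist_force: [0.4, -0.0, 0.3]
opening: 57.4
grip_force: 0.0
```

```bash
python3 -c "
from h import *
go(497,-66,60,5)"
```

```text
t=0.8 p=[ 334.5 -310.2  149.3] yaw=5.3 ap=57 -> t [ 184.2 -228.3   89.3] rz 0.3
```

{"name": "servo_tool", "arguments": {"motion": [{"rx": 0,"ry": 0,"rz": 0,"tx": 30,"ty": -37,"tz": 8,"fingers": 1},{"rx": 0,"ry": 0,"rz": 0,"tx": 60,"ty": -74,"tz": 20,"fingers": 1},{"rx": 0,"ry": 0,"rz": 0,"tx": 90,"ty": -111,"tz": 30,"fingers": 1},{"rx": 0,"ry": 0,"rz": 0,"tx": 120,"ty": -148,"tz": 40,"fingers": 1},{"rx": 0,"ry": 0,"rz": 0,"tx": 150,"ty": -185,"tz": 50,"fingers": 1}]}}

```text
time_s: 1.25
tcp_pos: [466.6, -111.8, 99.5]
tool_rot: [[0.996, 0.094, 0.0], [0.094, -0.996, -0.0], [0.0, 0.0, -1.0]]
wrist_force: [0.4, 0.1, -0.0]
opening: 17.6
grip_force: 0.0
```

{"name": "servo_tool", "arguments": {"motion": [{"rx": 0,"ry": 0,"rz": 0,"tx": 20,"ty": -25,"tz": 25,"fingers": 1},{"rx": 0,"ry": 0,"rz": 0,"tx": 34,"ty": -43,"tz": 45,"fingers": 1},{"rx": 0,"ry": 0,"rz": 0,"tx": 34,"ty": -43,"tz": 70,"fingers": 1},{"rx": 0,"ry": 0,"rz": 0,"tx": 34,"ty": -43,"tz": 90,"fingers": 1},{"rx": 0,"ry": 0,"rz": 0,"tx": 34,"ty": -43,"tz": 90,"fingers": 1}]}}

```text
time_s: 1.75
tcp_pos: [493.4, -66.3, 7.3]
tool_rot: [[0.995, 0.095, -0.005], [0.095, -0.995, 0.002], [-0.005, -0.002, -1.0]]
wrist_force: [-1.3, 0.5, 0.3]
opening: 0.6
grip_force: 0.0
```

```bash
python3 -c "
from h import *
i=read_camera('top');pose(i);go(490,11,8,5)
cv2.imwrite('pics/d1.png',cv2.resize(i[120:270,200:400],None,fx=4,fy=4)[:,:,::-1])"
```

```text
(np.int32(730), array([345.8, 184.3]), array([555.8, -93.2]))
(np.int32(50), array([297.4, 223.6]), array([433.7,  49.4]))
(np.int32(33), array([303.3, 222. ]), array([438.9,  32. ]))
(np.int32(28), array([311.7, 216.5]), array([455.8,   7.4]))
(np.int32(19), array([353.1, 245.1]), array([ 373.7, -117.3]))
(np.int32(11), array([254.4, 209.5]), array([472.8, 178.7]))
sep 187.7 centre [-134.  -100.5] th 45.1 a [-219.   -15.9] b [ -49.  -185.2]
t=1.8 p=[494.4 -66.9   8.8] yaw=5.4 ap=1 -> t [  3.  -78.    0.9] rz 0.4
```

View pics/d1.png

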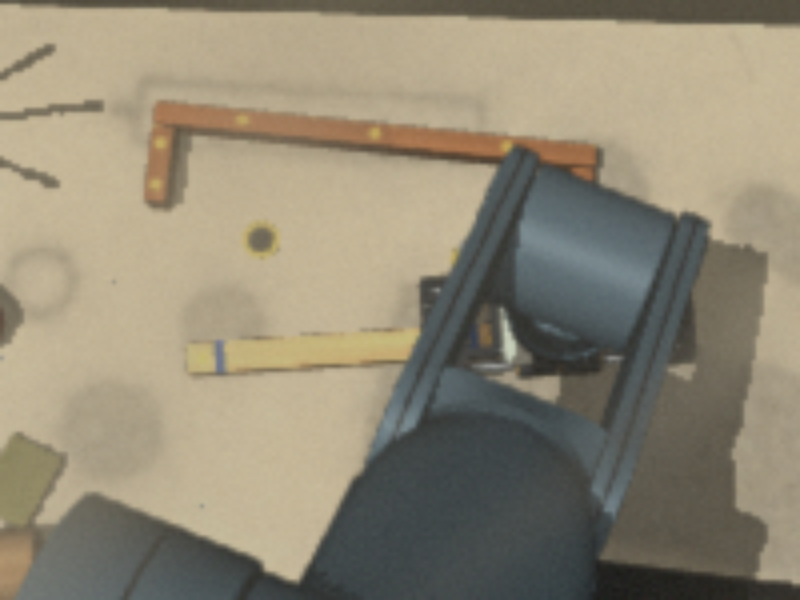

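The arm hides the strip's right end, but the left band (254,209) hasn't moved. Now I'll push the strip left along its length.

{"name": "servo_tool", "arguments": {"motion": [{"rx": 0,"ry": 0,"rz": 0,"tx": 3,"ty": -5,"tz": 1,"fingers": 1},{"rx": 0,"ry": 0,"rz": 0,"tx": 3,"ty": -10,"tz": 1,"fingers": 1},{"rx": 0,"ry": 0,"rz": 0,"tx": 3,"ty": -18,"tz": 1,"fingers": 1},{"rx": 0,"ry": 0,"rz": 0,"tx": 3,"ty": -26,"tz": 1,"fingers": 1},{"rx": 0,"ry": 0,"rz": 0,"tx": 3,"ty": -34,"tz": 1,"fingers": 1}]}}

```text
time_s: 2.3
tcp_pos: [495.7, -32.9, 9.4]
tool_rot: [[0.996, 0.095, 0.002], [0.095, -0.996, -0.001], [0.001, 0.001, -1.0]]
wrist_force: [0.9, -0.3, 1.4]
opening: 0.4
grip_force: 0.8
```

{"name": "servo_tool", "arguments": {"motion": [{"rx": 0,"ry": 0,"rz": 0,"tx": 0,"ty": -9,"tz": 0,"fingers": 1},{"rx": 0,"ry": 0,"rz": 0,"tx": 0,"ty": -18,"tz": 0,"fingers": 1},{"rx": 0,"ry": 0,"rz": 0,"tx": 0,"ty": -27,"tz": 0,"fingers": 1},{"rx": 0,"ry": 0,"rz": 0,"tx": 0,"ty": -36,"tz": 0,"fingers": 1},{"rx": 0,"ry": 0,"rz": 0,"tx": 0,"ty": -44,"tz": 0,"fingers": 1}]}}

```text
time_s: 2.8
tcp_pos: [490.9, 11.3, 8.7]
tool_rot: [[0.996, 0.095, -0.0], [0.095, -0.996, -0.0], [-0.0, -0.0, -1.0]]
wrist_force: [0.7, -1.7, 1.2]
opening: 0.8
grip_force: 0.9
```

```bash
python3 -c "
from h import *
i=read_camera('top');go(430,80,60,-20)
bs=bands(i);print([b for b in bs if b[1][0]<262])
cv2.imwrite('pics/d2.png',cv2.resize(i[120:270,200:400],None,fx=4,fy=4)[:,:,::-1])"
```

```text
t=2.9 p=[490.5  12.3   8.6] yaw=5.4 ap=0 -> t [-53.8 -73.2 -51.3] rz 25.4
[]
```

View pics/d2.png

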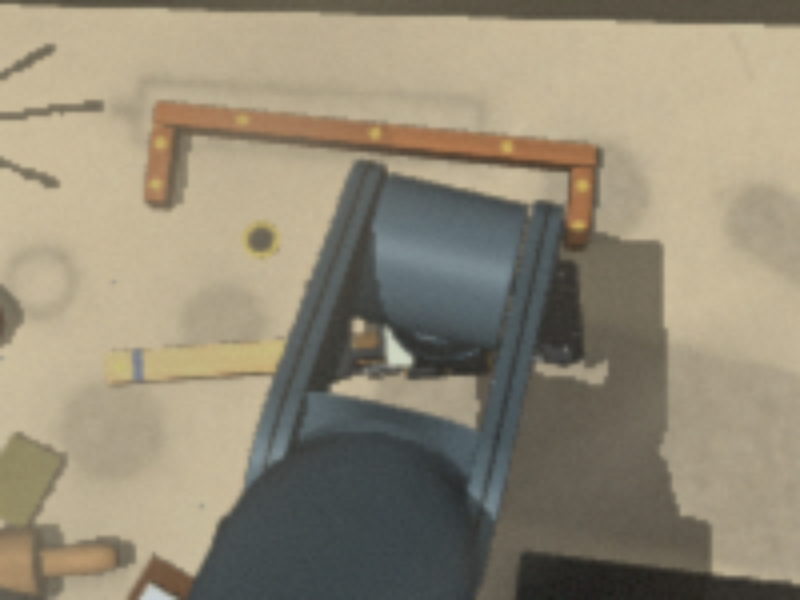

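The strip has slid about 62 mm left; its left end is now at crop (107,367). Next comes a two-finger wide push from the front.

{"name": "servo_tool", "arguments": {"motion": [{"rx": 0,"ry": 0,"rz": 0,"tx": 0,"ty": 12,"tz": 0,"fingers": 1},{"rx": 0,"ry": 0,"rz": 0,"tx": 0,"ty": 12,"tz": -40,"fingers": 0},{"rx": 0,"ry": 0,"rz": 0,"tx": -30,"ty": -10,"tz": -55,"fingers": 0},{"rx": 0,"ry": 0,"rz": 0,"tx": -45,"ty": -50,"tz": -55,"fingers": 0},{"rx": 0,"ry": 0,"rz": 0,"tx": -62,"ty": -95,"tz": -55,"fingers": 0}]}}

```text
time_s: 3.35
tcp_pos: [420.7, 98.6, 64.3]
tool_rot: [[0.996, 0.091, 0.002], [0.091, -0.996, -0.0], [0.002, 0.0, -1.0]]
wrist_force: [0.9, 0.4, 0.6]
opening: 27.5
grip_force: 0.0
```

```bash
python3 -c "
from h import *
print(b2w(-124.7,50.8));go(440,145,8,5.4)
bs=bands(read_camera('top'));print(bs)
"
```

```text
[516.02290908 128.23223439]
t=3.4 p=[420.7  98.6  64.3] yaw=5.2 ap=27 -> t [ 23.3 -44.5  56.4] rz -0.2
[(np.int32(176), array([278.4, 216. ]), array([455.1, 106.6])), (np.int32(9), array([233.3, 210.8]), array([467.7, 240.9]))]
```

{"name": "servo_tool", "arguments": {"motion": [{"rx": 0,"ry": 0,"rz": 0,"tx": 10,"ty": -40,"tz": 0,"fingers": 0},{"rx": 0,"ry": 0,"rz": 0,"tx": 16,"ty": -43,"tz": 0,"fingers": 0},{"rx": 0,"ry": 0,"rz": 0,"tx": 18,"ty": -43,"tz": 20,"fingers": 0},{"rx": 0,"ry": 0,"rz": 0,"tx": 18,"ty": -43,"tz": 45,"fingers": 0},{"rx": 0,"ry": 0,"rz": 0,"tx": 18,"ty": -43,"tz": 56,"fingers": 0}]}}

```text
time_s: 3.9
tcp_pos: [433.5, 142.6, 6.0]
tool_rot: [[0.996, 0.094, -0.003], [0.094, -0.996, -0.0], [-0.003, 0.0, -1.0]]
wrist_force: [0.1, -0.2, -0.2]
opening: 72.1
grip_force: 0.0
```

```bash
python3 -c "
from h import *
go(516,128,8,20.5)
bs=bands(read_camera('top'));print(bs)
"
```

```text
t=3.9 p=[433.5 142.6   6. ] yaw=5.4 ap=72 -> t [80.8 22.3 -2.3] rz -15.1
[(np.int32(7), array([297., 207.]), array([483.4,  52. ]))]
```

{"name": "servo_tool", "arguments": {"motion": [{"rx": 0,"ry": 0,"rz": 0,"tx": 8,"ty": 0,"tz": -2,"fingers": 0},{"rx": 0,"ry": 0,"rz": 0,"tx": 16,"ty": 0,"tz": -2,"fingers": 0},{"rx": 0,"ry": 0,"rz": -1,"tx": 24,"ty": 2,"tz": -2,"fingers": 0},{"rx": 0,"ry": 0,"rz": -3,"tx": 32,"ty": 5,"tz": -2,"fingers": 0},{"rx": 0,"ry": 0,"rz": -5,"tx": 40,"ty": 8,"tz": -2,"fingers": 0}]}}

```text
time_s: 4.45
tcp_pos: [476.3, 139.4, 10.6]
tool_rot: [[0.983, 0.183, 0.001], [0.183, -0.983, 0.0], [0.001, 0.0, -1.0]]
wrist_force: [-0.2, 0.9, -0.0]
opening: 93.0
grip_force: 0.3
```

```bash
python3 -c "
from h import *
go(516,128,8,20.5)
bs=bands(read_camera('top'));print(bs,state()['wrist_force'])
"
```

```text
t=4.5 p=[476.3 139.4  10.6] yaw=10.5 ap=93 -> t [36.9 18.5  2.7] rz -10.0
[(np.int32(12), array([262.8, 232.9]), array([403.8, 151.1])), (np.int32(53), array([266.8, 239.2]), array([385.5, 138.6])), (np.int32(56), array([272.9, 240.6]), array([381.6, 120.4]))] [ 1.2388176  -0.61249661  0.55563623]
```

{"name": "servo_tool", "arguments": {"motion": [{"rx": 0,"ry": 0,"rz": -2,"tx": 8,"ty": 4,"tz": 1,"fingers": 0},{"rx": 0,"ry": 0,"rz": -4,"tx": 15,"ty": 8,"tz": 1,"fingers": 0},{"rx": 0,"ry": 0,"rz": -6,"tx": 23,"ty": 12,"tz": 1,"fingers": 0},{"rx": 0,"ry": 0,"rz": -8,"tx": 30,"ty": 16,"tz": 1,"fingers": 0},{"rx": 0,"ry": 0,"rz": -10,"tx": 37,"ty": 18,"tz": 1,"fingers": 0}]}}

```text
time_s: 5.0
tcp_pos: [515.4, 128.2, 9.4]
tool_rot: [[0.937, 0.35, 0.001], [0.35, -0.937, -0.0], [0.001, 0.0, -1.0]]
wrist_force: [-0.7, -0.5, 0.4]
opening: 93.0
grip_force: 0.4
```

{"name": "servo_tool", "arguments": {"motion": [{"rx": 0,"ry": 0,"rz": 0,"tx": -8,"ty": 0,"tz": 0,"fingers": 0},{"rx": 0,"ry": 0,"rz": 0,"tx": -30,"ty": 0,"tz": -20,"fingers": 0.5},{"rx": 0,"ry": 0,"rz": 0,"tx": -70,"ty": 0,"tz": -50,"fingers": 1},{"rx": 0,"ry": 0,"rz": 0,"tx": -100,"ty": 0,"tz": -90,"fingers": 1},{"rx": 0,"ry": 0,"rz": 0,"tx": -140,"ty": 0,"tz": -90,"fingers": 1}]}}

```text
time_s: 5.5
tcp_pos: [385.6, 79.1, 102.7]
tool_rot: [[0.937, 0.349, 0.01], [0.349, -0.937, -0.001], [0.009, 0.004, -1.0]]
wrist_force: [0.1, -0.8, 0.8]
opening: 65.5
grip_force: 0.0
```

```bash
python3 -c "
from h import *
i=read_camera('top');pose(i);go(500,250,60,20)
cv2.imwrite('pics/d3.png',cv2.resize(i[120:270,200:400],None,fx=4,fy=4)[:,:,::-1])"
```

```text
(np.int32(513), array([279.8, 233.3]), array([403.7, 100.8]))
(np.int32(13), array([299. , 178.3]), array([570.6,  48.4]))
(np.int32(8), array([294. , 245.8]), array([367.9,  57.6]))
(np.int32(7), array([238.9, 199.9]), array([500.9, 226. ]))
(np.int32(7), array([299.7, 244.7]), array([371.3,  40.8]))
sep 174.9 centre [-149.2   -5. ] th 77.1 a [-266.2   21.8] b [-32.2 -31.7]
t=5.5 p=[375.9  78.8  99.6] yaw=20.5 ap=61 -> t [ 176.2 -117.    39. ] rz 0.5
```

View pics/d3.png

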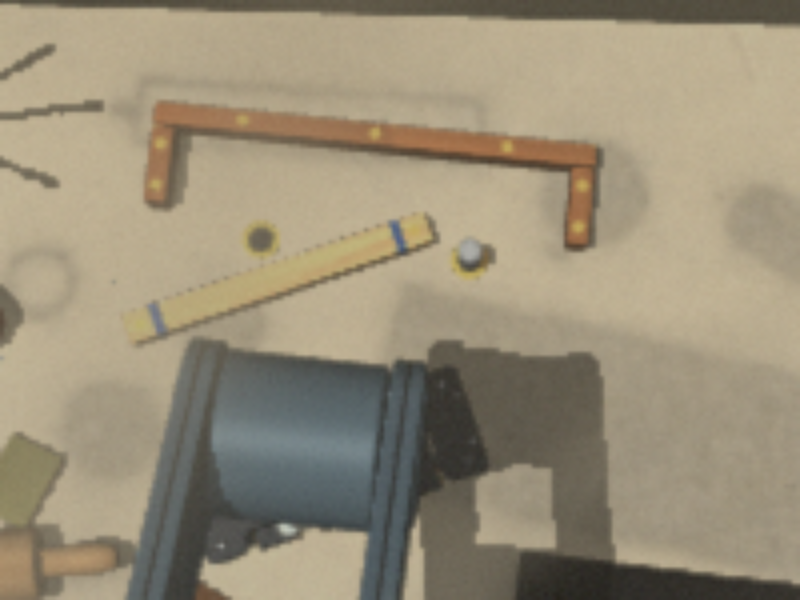

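The strip now lies left of the post with its right end at crop (432,228), at about 26°. Bands are at world (570.6,48.4) and (500.9,226). Next I'll push the left end to slide it behind the post.

```bash
python3 -c "
from h import *
go(480,279,60,21.4)"
```

```text
t=5.5 p=[375.9  78.8  99.6] yaw=20.5 ap=61 -> t [ 167.6 -151.1   39.1] rz -0.9
```

{"name": "servo_tool", "arguments": {"motion": [{"rx": 0,"ry": 0,"rz": -0.9,"tx": 35,"ty": -32,"tz": 5,"fingers": 1},{"rx": 0,"ry": 0,"rz": -0.9,"tx": 70,"ty": -63,"tz": 10,"fingers": 1},{"rx": 0,"ry": 0,"rz": -0.9,"tx": 102,"ty": -95,"tz": 15,"fingers": 1},{"rx": 0,"ry": 0,"rz": -0.9,"tx": 135,"ty": -125,"tz": 20,"fingers": 1},{"rx": 0,"ry": 0,"rz": -0.9,"tx": 167,"ty": -151,"tz": 25,"fingers": 1}]}}

```text
time_s: 6.05
tcp_pos: [486.9, 281.3, 73.6]
tool_rot: [[0.932, 0.363, -0.0], [0.363, -0.932, -0.0], [-0.0, -0.0, -1.0]]
wrist_force: [1.0, -0.2, 1.0]
opening: 21.4
grip_force: 0.0
```

{"name": "servo_tool", "arguments": {"motion": [{"rx": 0,"ry": 0,"rz": 0,"tx": 0,"ty": 0,"tz": 10,"fingers": 1},{"rx": 0,"ry": 0,"rz": 0,"tx": 0,"ty": 0,"tz": 10,"fingers": 1}]}}

```text
time_s: 6.25
tcp_pos: [485.1, 279.3, 61.9]
tool_rot: [[0.931, 0.365, -0.004], [0.365, -0.931, -0.002], [-0.004, 0.0, -1.0]]
wrist_force: [-1.0, -0.5, -0.4]
opening: 5.7
grip_force: 0.0
```

```bash
python3 -c "
from h import *
go(480,279,8,21.4)
print(bands(read_camera('top')))"
```

```text
t=6.2 p=[485.1 279.3  61.9] yaw=21.4 ap=6 -> t [-4.6 -1.6 53.9] rz -0.0
[(np.int32(13), array([299. , 178.3]), array([570.6,  48.4]))]
```

{"name": "servo_tool", "arguments": {"motion": [{"rx": 0,"ry": 0,"rz": 0,"tx": -5,"ty": -2,"tz": 25,"fingers": 1},{"rx": 0,"ry": 0,"rz": 0,"tx": -5,"ty": -2,"tz": 53,"fingers": 1},{"rx": 0,"ry": 0,"rz": 0,"tx": -5,"ty": -2,"tz": 53,"fingers": 1},{"rx": 0,"ry": 0,"rz": 0,"tx": -5,"ty": 5,"tz": 53,"fingers": 1},{"rx": 0,"ry": 0,"rz": 0,"tx": -5,"ty": 10,"tz": 53,"fingers": 1}]}}

```text
time_s: 6.8
tcp_pos: [487.3, 267.5, 12.4]
tool_rot: [[0.932, 0.363, 0.002], [0.363, -0.932, 0.0], [0.002, 0.0, -1.0]]
wrist_force: [1.3, 0.2, 0.1]
opening: 0.5
grip_force: 0.0
```

{"name": "servo_tool", "arguments": {"motion": [{"rx": 0,"ry": 0,"rz": 0,"tx": 0,"ty": 7,"tz": 0,"fingers": 1},{"rx": 0,"ry": 0,"rz": 0,"tx": 0,"ty": 14,"tz": 0,"fingers": 1},{"rx": 0,"ry": 0,"rz": 0,"tx": 0,"ty": 21,"tz": 0,"fingers": 1},{"rx": 0,"ry": 0,"rz": 0,"tx": 0,"ty": 28,"tz": 0,"fingers": 1},{"rx": 0,"ry": 0,"rz": 0,"tx": 0,"ty": 34,"tz": 0,"fingers": 1}]}}

```text
time_s: 7.3
tcp_pos: [498.8, 236.1, 10.9]
tool_rot: [[0.932, 0.363, 0.0], [0.363, -0.932, 0.0], [0.0, -0.0, -1.0]]
wrist_force: [-0.2, 0.6, 1.0]
opening: 0.5
grip_force: 0.8
```

```bash
python3 -c "
from h import *
i=read_camera('top');go(480+74.5*.365,279-74.5*.931,8,21.4)
print(bands(i))
cv2.imwrite('pics/d4.png',cv2.resize(i[120:270,200:400],None,fx=4,fy=4)[:,:,::-1])"
```

```text
t=7.3 p=[499.1 235.3  10.8] yaw=21.3 ap=-0 -> t [-1.8 26.9  2.8] rz -0.1
[(np.int32(96), array([218. , 173.8]), array([578.4, 291.9])), (np.int32(12), array([308.5, 175.3]), array([580.4,  20. ]))]
```

View pics/d4.png

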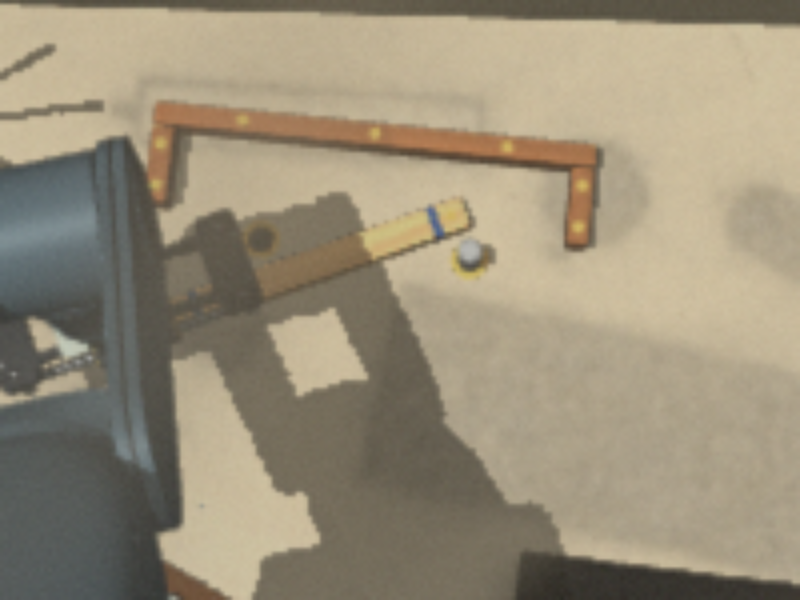

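The right end is passing behind the post (end at crop (468,215), post at (470,250)). Continuing.

{"name": "servo_tool", "arguments": {"motion": [{"rx": 0,"ry": 0,"rz": 0,"tx": -1,"ty": 6,"tz": 1,"fingers": 1},{"rx": 0,"ry": 0,"rz": 0,"tx": -2,"ty": 12,"tz": 2,"fingers": 1},{"rx": 0,"ry": 0,"rz": 0,"tx": -2,"ty": 18,"tz": 2,"fingers": 1},{"rx": 0,"ry": 0,"rz": 0,"tx": -2,"ty": 24,"tz": 2,"fingers": 1},{"rx": 0,"ry": 0,"rz": 0,"tx": -2,"ty": 31,"tz": 2,"fingers": 1}]}}

```text
time_s: 7.85
tcp_pos: [507.9, 206.4, 8.6]
tool_rot: [[0.932, 0.364, -0.0], [0.364, -0.932, -0.0], [-0.0, 0.0, -1.0]]
wrist_force: [0.1, 1.0, 0.2]
opening: 0.4
grip_force: 0.2
```

{"name": "servo_tool", "arguments": {"motion": [{"rx": 0,"ry": 0,"rz": 0,"tx": 0,"ty": -12,"tz": 0,"fingers": 1},{"rx": 0,"ry": 0,"rz": 0,"tx": -10,"ty": -25,"tz": -35,"fingers": 1},{"rx": 0,"ry": 0,"rz": 0,"tx": -50,"ty": -10,"tz": -60,"fingers": 0.5},{"rx": 0,"ry": 0,"rz": 0,"tx": -95,"ty": 5,"tz": -70,"fingers": 0},{"rx": 0,"ry": 0,"rz": 0,"tx": -135,"ty": 20,"tz": -80,"fingers": 0}]}}

```text
time_s: 8.35
tcp_pos: [387.7, 139.2, 89.3]
tool_rot: [[0.931, 0.365, 0.0], [0.365, -0.931, -0.0], [0.0, 0.0, -1.0]]
wrist_force: [0.7, -0.6, 1.1]
opening: 19.8
grip_force: 0.0
```

```bash
python3 -c "
from h import *
i=read_camera('top');go(480,150,60,21.4)
print(bands(i))
cv2.imwrite('pics/d5.png',cv2.resize(i[120:270,200:400],None,fx=4,fy=4)[:,:,::-1])"
```

```text
t=8.4 p=[381.8 136.7  89.3] yaw=21.5 ap=24 -> t [96.5 23.6 28.7] rz 0.1
[(np.int32(12), array([318.4, 171.8]), array([592.1,  -9.7])), (np.int32(9), array([258.9, 193.1]), array([522.6, 167.2])), (np.int32(30), array([260.4, 229.7]), array([413.2, 158.3])), (np.int32(8), array([265.1, 246.8]), array([363.1, 142.6])), (np.int32(7), array([270.3, 247.6]), array([361.1, 127.3]))]
```

View pics/d5.png

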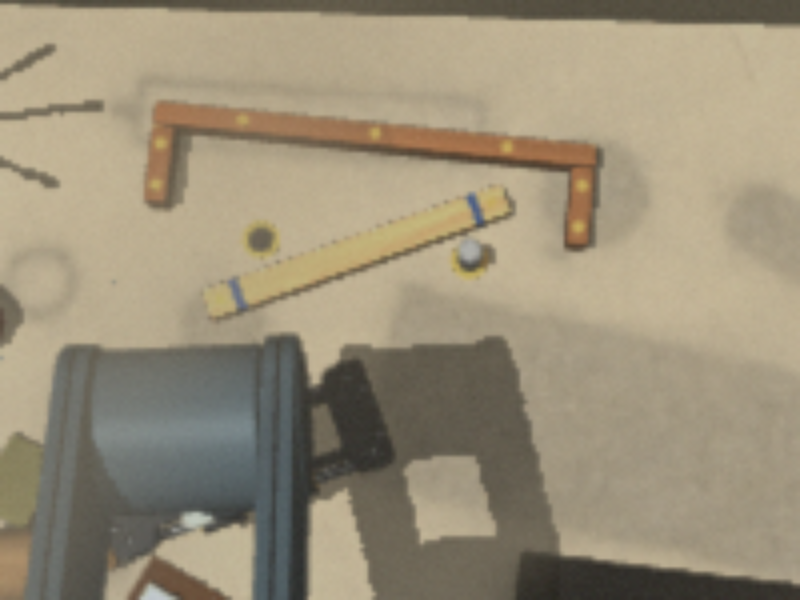

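One end is now behind the post and past it, with the other end outside. Bands give bay centre (-79.5, 4.8), 26°, and right end (-27,-103). Next, the two-finger push into the bay.

```bash
python3 -c "
from h import *
go(511,73,60,21.4); print(b2w(-33,14),b2w(-69,10))"
```

```text
t=8.4 p=[381.8 136.7  89.3] yaw=21.5 ap=24 -> t [ 97.2 106.6  28.7] rz 0.1
[604.51460654  84.27373713] [568.31074489  83.14218863]
```

{"name": "servo_tool", "arguments": {"motion": [{"rx": 0,"ry": 0,"rz": 0,"tx": 15,"ty": 35,"tz": 0,"fingers": 0},{"rx": 0,"ry": 0,"rz": 0,"tx": 40,"ty": 70,"tz": 0,"fingers": 0},{"rx": 0,"ry": 0,"rz": 0,"tx": 70,"ty": 95,"tz": 10,"fingers": 0},{"rx": 0,"ry": 0,"rz": 0,"tx": 90,"ty": 107,"tz": 20,"fingers": 0},{"rx": 0,"ry": 0,"rz": 0,"tx": 97,"ty": 107,"tz": 28,"fingers": 0}]}}

```text
time_s: 8.9
tcp_pos: [521.1, 74.3, 60.3]
tool_rot: [[0.932, 0.362, 0.002], [0.362, -0.932, -0.0], [0.002, 0.001, -1.0]]
wrist_force: [0.1, -0.0, 0.1]
opening: 63.8
grip_force: 0.0
```

{"name": "servo_tool", "arguments": {"motion": [{"rx": 0,"ry": 0,"rz": 0,"tx": 0,"ty": 0,"tz": 0,"fingers": 0},{"rx": 0,"ry": 0,"rz": 0,"tx": 0,"ty": 0,"tz": 0,"fingers": 0},{"rx": 0,"ry": 0,"rz": 0,"tx": 0,"ty": 0,"tz": 0,"fingers": 0}]}}

```text
time_s: 9.2
tcp_pos: [517.3, 75.7, 61.0]
tool_rot: [[0.931, 0.365, -0.001], [0.365, -0.931, 0.0], [-0.001, -0.0, -1.0]]
wrist_force: [-0.1, 0.7, 0.3]
opening: 87.9
grip_force: 0.0
```

```bash
python3 -c "
from h import *
go(511,73,8,21.4)"
```

```text
t=9.2 p=[517.3  75.7  61. ] yaw=21.4 ap=88 -> t [-6.8  0.2 53. ] rz -0.0
```

{"name": "servo_tool", "arguments": {"motion": [{"rx": 0,"ry": 0,"rz": 0,"tx": -6,"ty": 0,"tz": 5,"fingers": 0},{"rx": 0,"ry": 0,"rz": 0,"tx": -6,"ty": 0,"tz": 30,"fingers": 0},{"rx": 0,"ry": 0,"rz": 0,"tx": -6,"ty": 0,"tz": 52,"fingers": 0},{"rx": 0,"ry": 0,"rz": 0,"tx": -6,"ty": 0,"tz": 52,"fingers": 0},{"rx": 0,"ry": 0,"rz": 0,"tx": 4,"ty": 0,"tz": 52,"fingers": 0}]}}

```text
time_s: 9.7
tcp_pos: [520.7, 76.4, 8.8]
tool_rot: [[0.932, 0.363, -0.002], [0.363, -0.932, 0.0], [-0.002, -0.001, -1.0]]
wrist_force: [-0.2, -0.4, 0.4]
opening: 93.1
grip_force: 0.0
```

```bash
python3 -c "
from h import *
go(*b2w(-69,10),9,8.5)"
```

```text
t=9.7 p=[520.7  76.4   8.8] yaw=21.3 ap=93 -> t [46.8 11.  -0.3] rz 12.8
```

{"name": "servo_tool", "arguments": {"motion": [{"rx": 0,"ry": 0,"rz": 0,"tx": 10,"ty": 0,"tz": 0,"fingers": 0},{"rx": 0,"ry": 0,"rz": 3,"tx": 19,"ty": 2,"tz": 0,"fingers": 0},{"rx": 0,"ry": 0,"rz": 6,"tx": 28,"ty": 5,"tz": 0,"fingers": 0},{"rx": 0,"ry": 0,"rz": 9.5,"tx": 37,"ty": 8,"tz": 0,"fingers": 0},{"rx": 0,"ry": 0,"rz": 12.8,"tx": 47,"ty": 11,"tz": 0,"fingers": 0}]}}

```text
time_s: 10.2
tcp_pos: [571.9, 83.6, 10.2]
tool_rot: [[0.989, 0.146, 0.002], [0.146, -0.989, -0.0], [0.002, 0.0, -1.0]]
wrist_force: [0.0, 1.0, 0.2]
opening: 92.9
grip_force: 0.3
```

```bash
python3 -c "
from h import *
go(*b2w(-36,14),9,-4.5)
print(state()['wrist_force'],w2b(state()['tcp_pos'][:2]))
i=read_camera('top');print(bands(i))
cv2.imwrite('pics/d6.png',cv2.resize(i[120:270,200:400],None,fx=4,fy=4)[:,:,::-1])"
```

```text
t=10.2 p=[571.9  83.6  10.2] yaw=8.4 ap=93 -> t [29.4  3.4  1.2] rz 12.9
[0.01091551 1.01774606 0.19759548] [-65.41414514  10.74868927]
[(np.int32(103), array([290.7, 149.8]), array([657.8,  75.9])), (np.int32(8), array([320.8, 165.8]), array([610.8, -16.3])), (np.int32(18), array([299.9, 172.6]), array([588.1,  46. ])), (np.int32(140), array([290. , 195.5]), array([517.7,  73.8])), (np.int32(101), array([297.3, 197.2]), array([512.9,  52. ])), (np.int32(18), array([279.1, 237.4]), array([391.4, 102.3])), (np.int32(6), array([272.3, 239. ]), array([386.4, 122.2])), (np.int32(16), array([274.7, 245.6]), array([367. , 114.6]))]
```

View pics/d6.png

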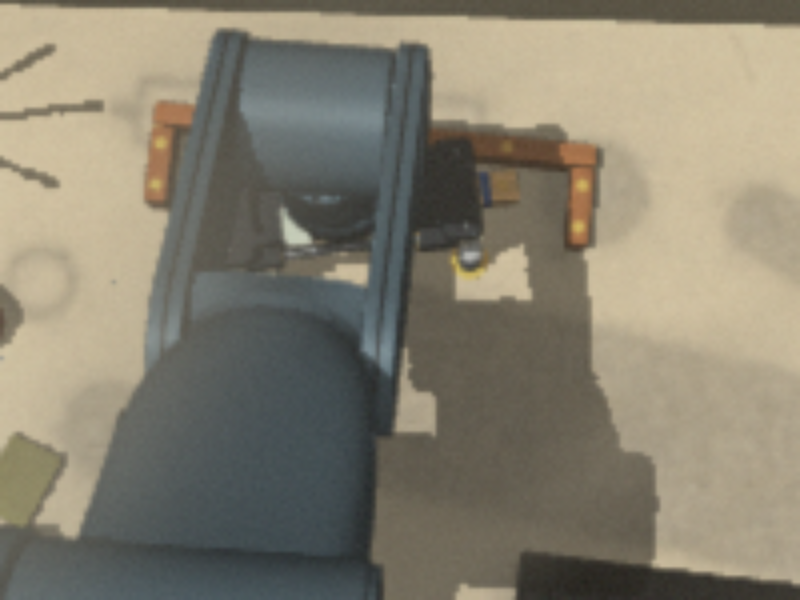

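The strip's right end sits at crop (505,187), behind the post and near the fence, as planned. That's my picture budget used up, so I continue on numbers.

{"name": "servo_tool", "arguments": {"motion": [{"rx": 0,"ry": 0,"rz": 3,"tx": 6,"ty": 1,"tz": 1,"fingers": 0},{"rx": 0,"ry": 0,"rz": 6,"tx": 12,"ty": 2,"tz": 1,"fingers": 0},{"rx": 0,"ry": 0,"rz": 9,"tx": 18,"ty": 3,"tz": 1,"fingers": 0},{"rx": 0,"ry": 0,"rz": 11,"tx": 23,"ty": 3,"tz": 1,"fingers": 0},{"rx": 0,"ry": 0,"rz": 12.9,"tx": 27,"ty": 3,"tz": 1,"fingers": 0}]}}

```text
time_s: 10.75
tcp_pos: [598.6, 84.5, 8.9]
tool_rot: [[0.997, -0.076, 0.002], [-0.076, -0.997, -0.0], [0.002, -0.0, -1.0]]
wrist_force: [-0.5, 1.1, 0.7]
opening: 93.1
grip_force: 0.5
```

```bash
python3 -c "
from h import *
go(*b2w(-34,14),9,-4.5)
print(state()['wrist_force'],w2b(state()['tcp_pos'][:2]))
print([w2b(b[2]) for b in bands(read_camera('top')) if b[0]<25])"
```

```text
t=10.8 p=[598.6  84.5   8.9] yaw=-4.4 ap=93 -> t [ 4.9 -0.2 -0.1] rz 0.1
[-0.5261406   1.10630978  0.70991253] [-38.88240736  13.73572505]
[array([-24.31561401, -22.19889446]), array([-16.06211029, -89.35579787]), array([-239.64523274,   31.38809372]), array([-244.967591  ,   13.81048004]), array([-258.01269391,   45.3751009 ]), array([-263.34987089,   30.50484395]), array([-270.04746122,   13.82095101])]
```

{"name": "servo_tool", "arguments": {"motion": [{"rx": 0,"ry": 0,"rz": 0,"tx": 1,"ty": 0,"tz": 0,"fingers": 0},{"rx": 0,"ry": 0,"rz": 0,"tx": 2,"ty": 0,"tz": 0,"fingers": 0},{"rx": 0,"ry": 0,"rz": 0,"tx": 3,"ty": 0,"tz": 0,"fingers": 0},{"rx": 0,"ry": 0,"rz": 0,"tx": 3.5,"ty": 0,"tz": 0,"fingers": 0},{"rx": 0,"ry": 0,"rz": 0,"tx": 4,"ty": 0,"tz": 0,"fingers": 0}]}}

```text
time_s: 11.3
tcp_pos: [601.1, 83.9, 7.8]
tool_rot: [[0.997, -0.076, -0.0], [-0.076, -0.997, 0.0], [-0.0, -0.0, -1.0]]
wrist_force: [-1.5, -0.4, 0.8]
opening: 92.9
grip_force: 0.7
```

{"name": "servo_tool", "arguments": {"motion": [{"rx": 0,"ry": 0,"rz": 0,"tx": 0.7,"ty": 0,"tz": 0,"fingers": 0},{"rx": 0,"ry": 0,"rz": 0,"tx": 1.4,"ty": 0,"tz": 0,"fingers": 0},{"rx": 0,"ry": 0,"rz": 0,"tx": 2,"ty": 0,"tz": 0,"fingers": 0}]}}

```text
time_s: 11.6
tcp_pos: [603.3, 83.7, 7.7]
tool_rot: [[0.997, -0.076, -0.0], [-0.076, -0.997, -0.0], [-0.0, 0.0, -1.0]]
wrist_force: [-1.1, -0.2, 1.0]
opening: 93.2
grip_force: 0.7
```

Not touching the fence yet; a bit more, watching the force.

{"name": "servo_tool", "arguments": {"motion": [{"rx": 0,"ry": 0,"rz": 0,"tx": 0.7,"ty": 0,"tz": 0,"fingers": 0},{"rx": 0,"ry": 0,"rz": 0,"tx": 1.4,"ty": 0,"tz": 0,"fingers": 0},{"rx": 0,"ry": 0,"rz": 0,"tx": 2,"ty": 0,"tz": 0,"fingers": 0}]}}

```text
time_s: 11.9
tcp_pos: [604.3, 83.7, 7.6]
tool_rot: [[0.997, -0.076, -0.002], [-0.076, -0.997, 0.0], [-0.002, 0.0, -1.0]]
wrist_force: [-6.3, 1.2, 4.2]
opening: 92.8
grip_force: 2.8
```

```bash
python3 -c "
from h import *
print(state()['wrist_force'],w2b(state()['tcp_pos'][:2]))
print([w2b(b[2]) for b in bands(read_camera('top')) if b[0]<25])"
```

```text
[-6.34480538  1.16719984  4.21966549] [-33.15865519  13.36277395]
[array([47.57002857,  4.78877661]), array([ 9.08404574, -7.0014365 ]), array([-10.125191  , -22.77499741]), array([ -7.93210722, -89.41102658]), array([-204.47174377,   16.73218453]), array([-214.61640284,   33.27956778])]
```

Fence contact. A slight extra press, then back off and lift clear.

{"name": "servo_tool", "arguments": {"motion": [{"rx": 0,"ry": 0,"rz": 0,"tx": 0.7,"ty": 0,"tz": 0,"fingers": 0},{"rx": 0,"ry": 0,"rz": 0,"tx": 0.7,"ty": 0,"tz": 0,"fingers": 0}]}}

```text
time_s: 12.15
tcp_pos: [604.3, 83.7, 7.6]
tool_rot: [[0.997, -0.076, -0.003], [-0.076, -0.997, 0.0], [-0.003, 0.0, -1.0]]
wrist_force: [-6.3, -1.1, 5.9]
opening: 93.4
grip_force: 3.4
```

{"name": "servo_tool", "arguments": {"motion": [{"rx": 0,"ry": 0,"rz": 0,"tx": -5,"ty": 0,"tz": 0,"fingers": 0},{"rx": 0,"ry": 0,"rz": 0,"tx": -15,"ty": -4,"tz": -2,"fingers": 0},{"rx": 0,"ry": 0,"rz": 0,"tx": -30,"ty": -4,"tz": -30,"fingers": 0},{"rx": 0,"ry": 0,"rz": 0,"tx": -60,"ty": -4,"tz": -70,"fingers": 0},{"rx": 0,"ry": 0,"rz": 0,"tx": -100,"ty": -4,"tz": -100,"fingers": 0}]}}

```text
time_s: 12.65
tcp_pos: [507.4, 95.2, 109.5]
tool_rot: [[0.997, -0.077, 0.004], [-0.077, -0.997, 0.0], [0.004, -0.0, -1.0]]
wrist_force: [-0.8, -0.3, 0.5]
opening: 93.2
grip_force: 0.0
```

{"name": "servo_tool", "arguments": {"motion": [{"rx": 0,"ry": 0,"rz": 0,"tx": -45,"ty": 0,"tz": 0,"fingers": 0},{"rx": 0,"ry": 0,"rz": 0,"tx": -90,"ty": 0,"tz": 0,"fingers": 0},{"rx": 0,"ry": 0,"rz": 0,"tx": -120,"ty": 0,"tz": 0,"fingers": 0},{"rx": 0,"ry": 0,"rz": 0,"tx": -120,"ty": 0,"tz": 0,"fingers": 0}]}}

```text
time_s: 13.05
tcp_pos: [382.2, 105.1, 107.5]
tool_rot: [[0.997, -0.075, -0.002], [-0.075, -0.997, 0.0], [-0.002, -0.0, -1.0]]
wrist_force: [0.7, -0.9, -0.4]
opening: 93.1
grip_force: 0.0
```

```bash
python3 -c "
from h import *
print(state()['tcp_pos'])
print([(b[0],b[1],w2b(b[2]).round(1)) for b in bands(read_camera('top')) if b[0]<25])"
```

```text
[382.19487869 105.12122997 107.51686933]
[(np.int32(14), array([322.4, 163.1]), array([-10., -90.])), (np.int32(22), array([281.3, 244. ]), array([-265.5,    6.5])), (np.int32(8), array([286.6, 247.1]), array([-273. ,  -10.2]))]
```

```bash
python3 -c "
from h import *
I=read_camera('top').astype(int);u,v=pix([*b2w(-12,100),22]).round().astype(int);print(u,v)
D=(I[...,2]-I[...,0])[v-10:v+11,u-10:u+11]
ys,xs=np.nonzero(D>-5);print(list(zip(xs+u-10,ys+v-10,D[ys,xs])))
w=np.clip(D+5,0,None)[:, :];
if w.sum(): c=((np.arange(u-10,u+11)*w.sum(0)).sum()/w.sum(),(np.arange(v-10,v+11)*w.sum(1)).sum()/w.sum());print(c,w2b(ray(c,22)))"
```

```text
260 157
[(np.int64(260), np.int64(154), np.int64(15)), (np.int64(261), np.int64(154), np.int64(6)), (np.int64(260), np.int64(155), np.int64(18)), (np.int64(260), np.int64(156), np.int64(17)), (np.int64(259), np.int64(157), np.int64(1)), (np.int64(260), np.int64(157), np.int64(19)), (np.int64(259), np.int64(158), np.int64(5)), (np.int64(260), np.int64(158), np.int64(13)), (np.int64(259), np.int64(159), np.int64(14)), (np.int64(260), np.int64(159), np.int64(12)), (np.int64(259), np.int64(160), np.int64(16)), (np.int64(260), np.int64(160), np.int64(10))]
(np.float64(259.78155339805824), np.float64(157.22815533980582)) [-11.87099873 100.38283312]
```

Both bands lie along the fence, at bay x ≈ -12 (left) and -10 (right), and the strip is centred at y ≈ 5. The hand is clear.

```bash
python3 -c "
from station import *
print(job_done())"
```

```text
the job is handed in; nothing more can be done
None
```

I parked the strip flat along the bay's back fence, with one end pushed in behind the post first, and handed the job in with the hand clear after about 13 s. By the last camera measurement both ends are within about 2 mm of the fence; the bystanders' final positions were not re-measured, and handing in returned no verdict.

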